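Finish the crosswise slat riser for the stone display

TASK

Finish the little log-cabin riser on the marble plinth with slats from the rack: first lay the short slat (as long as those already laid) flat on the open side of the second layer, its outer edge flush with the ends of the two bottom slats and its ends in line with those of the slat opposite. Then lay the long slat flat and crosswise over that layer, centred on the tower. Both must lie on their broad faces and be laid, never dropped; leave the slats already in the tower, the offcut (the shortest piece in the rack) and everything else on the counter where they are.

Things in the scene. Friction and masses are not known exactly. Their poses are not given: they have to be found in the camera images.
- plinth: fixed marble slab 200 x 200 x 20 mm that carries the tower. Origin at the centre of its underside, z up, x and y along its sides. In this frame the bottom layer, laid_1 and laid_2, runs along y at x = -60 and +60 mm (z 20 to 34 mm); the second layer runs along x, with laid_3 at y = +60 mm (z 34 to 48 mm). The 80 mm gaps between paired slats are open.
- gap (a point): where the centre of the short slat belongs once laid flat: the open place of the second layer, at x = 0, y = -60, z = 41 mm in the plinth's frame, slat along the plinth's x. Its underside is then 34 mm above the counter, on laid_1 and laid_2. Axes as the plinth's.
- crown (a point): where the centre of the long slat belongs once laid flat on top: at x = 0, y = 0, z = 55 mm in the plinth's frame, slat along the plinth's y. Its underside is then 48 mm above the counter, on laid_3 and the short slat. Axes as the plinth's.
- rack: fixed wooden rack, base 120 x 168 x 10 mm, origin under its centre, z up. Three slots along its x at y = -50, 0, +50 mm, each 17 mm wide, between the teeth of two combs (12 mm thick, at x = -46 and +46 mm, tops 36 mm above the counter). Slats stand on edge on the base, tops 50 mm above the counter; 80 mm are free along x between the combs, 36 mm between neighbouring slats.
- short_slat: The short slat: plain wooden slat, 160 x 40 x 14 mm, about 38 to 76 g. Starts on its narrow long edge in one of the rack's slots (which one varies). Origin at its centre; x along its length, y through its thickness, z across its width (up in the rack). Left on edge it stands; its upper part pushed 10 to 20 mm sideways, it topples onto its face, its centre ending 27 mm further.
- long_slat: The long slat: plain wooden slat, 190 x 40 x 14 mm, about 45 to 90 g. Starts on its narrow long edge in one of the rack's slots (which one varies). Origin at its centre; x along its length, y through its thickness, z across its width (up in the rack). Stands and topples like the short one.
- offcut: The offcut: plain wooden slat, 125 x 40 x 14 mm, about 42 g. Starts on its narrow long edge in one of the rack's slots (which one varies). Origin at its centre; x along its length, y through its thickness, z across its width (up in the rack). Not needed; it stays.
- laid_1: plain wooden slat, 160 x 40 x 14 mm, about 54 g, bottom layer. Already laid flat in the tower and loose. Origin at the centre of its volume; z up; its long side runs along its own y axis.
- laid_2: plain wooden slat, 160 x 40 x 14 mm, about 54 g, bottom layer, parallel to laid_1. Already laid flat in the tower and loose. Origin at the centre of its volume; z up; its long side runs along its own y axis.
- laid_3: plain wooden slat, 160 x 40 x 14 mm, about 54 g, the one slat of the second layer, across the bottom two. Already laid flat in the tower and loose. Origin at the centre of its volume; z up; its long side runs along its own x axis.
- stone_cone: pointed terracotta-coloured stone, 56 mm wide, 60 mm tall, standing beyond the rack (150 mm along the rack's x); bystander. Origin under its centre.
- figurine: dark metal figurine, 44 mm wide, 73 mm tall, standing beyond the plinth (160 mm along the plinth's x); bystander. Origin under its centre.
- tea_light_stone: round pale stone, 72 mm wide, 45 mm tall; bystander. Origin under its centre.
- flask_1: aluminium flask, 60 mm wide, 160 mm tall; bystander. Origin under its centre.
- flask_2: aluminium flask like flask_1; bystander.
Things that resemble listed ones, but are neither listed nor needed, are in the scene too. Leave any blue or turquoise look-alike of the short_slat alone.

How it is judged (in metres and radians):
On the way, in this order (a step that is already met when the one before it is completed fails the run):
1. the short slat lies flat in the open place of the second layer, released (x of short_slat in the frame of plinth between -0.01 and 0.01 m and y of short_slat in the frame of plinth between -0.068 and -0.052 m and z of short_slat in the frame of plinth between 0.036 and 0.046 m and angle between the y axis of short_slat and the z axis of plinth, either way round below 0.12 rad and angle between the x axis of short_slat and the x axis of plinth, either way round below 0.1 rad and contact force between the fingers and short_slat below 0.05 N), for 0.2 s.
2. the long slat lies flat across the top, released (x of short_slat in the frame of plinth between -0.01 and 0.01 m and y of short_slat in the frame of plinth between -0.068 and -0.052 m and z of short_slat in the frame of plinth between 0.036 and 0.046 m and angle between the y axis of each of short_slat, long_slat and the z axis of plinth, either way round below 0.12 rad and angle between the x axis of short_slat and the x axis of plinth, either way round below 0.1 rad and x of long_slat in the frame of plinth between -0.01 and 0.01 m and y of long_slat in the frame of plinth between -0.012 and 0.012 m and z of long_slat in the frame of plinth between 0.05 and 0.06 m and angle between the x axis of long_slat and the y axis of plinth, either way round below 0.1 rad and contact force between the fingers and long_slat below 0.05 N), for 0.2 s.
At the end, for the whole second after the job is handed in: Short slat flat in layer two, within 8 mm (across), 10 mm (along) and 0.1 rad of its place; long slat flat crosswise on top, within 10 mm (across), 12 mm (along) and 0.1 rad of centred; both at rest, heights within 5 mm, tilt under 0.12 rad; laid slats moved under 12 mm, offcut under 15 mm (x of short_slat in the frame of plinth between -0.01 and 0.01 m and y of short_slat in the frame of plinth between -0.068 and -0.052 m and z of short_slat in the frame of plinth between 0.036 and 0.046 m and angle between the y axis of each of short_slat, long_slat and the z axis of plinth, either way round below 0.12 rad and angle between the x axis of short_slat and the x axis of plinth, either way round below 0.1 rad and x of long_slat in the frame of plinth between -0.01 and 0.01 m and y of long_slat in the frame of plinth between -0.012 and 0.012 m and z of long_slat in the frame of plinth between 0.05 and 0.06 m and angle between the x axis of long_slat and the y axis of plinth, either way round below 0.1 rad and linear speed of each of short_slat, long_slat below 0.02 m/s and distance of each of laid_1, laid_2, laid_3 from where it was at the start of the episode below 0.012 m and distance of offcut from where it was at the start of the episode below 0.015 m); the robot touches nothing.
It fails at once if a slat is dropped or flung (moves faster than 0.8 m/s out of the fingers; a slat toppling from its edge reaches about 0.5) ((contact force between the fingers and short_slat below 0.05 N and linear speed of short_slat above 0.8 m/s) or (contact force between the fingers and long_slat below 0.05 N and linear speed of long_slat above 0.8 m/s)).
It fails at once if a bystander is shifted more than 30 mm or knocked over (distance of any of stone_cone, figurine, tea_light_stone, flask_1, flask_2 from where it was at the start of the episode above 0.03 m or angle between any of stone_cone, figurine, tea_light_stone, flask_1, flask_2's own z axis and vertical above 0.5 rad).
It also fails if it takes over 72 s, if anything falls off the work surface, if the arm or the gripper's body presses on something with over 40 N, if the wrist force passes 120 N, or if a joint passes its speed limit or range.

ROBOT

A 6-joint arm with a two-finger parallel gripper is mounted at the origin on the work surface. World frame = base frame: x ahead of the robot, y to its left, z up, the work surface at z = 0. Lengths are in m, angles in degrees, forces in N, time in s.
With the tool pointing down it reaches from about 0.325 to 0.775 m from the base axis. Payload 5.5 kg.
Tool frame: the origin (TCP) lies at the centre of the arm's flange, where the gripper is bolted on; the fingertips stand 182 mm ahead of it and the grasp point (between the pads) lies 163 mm ahead of it; z points along the fingers, y is the direction in which the jaws open and shut (so a half turn about z gives the same grasp; the last joint's range is limited). The gripper opens to 88 mm and grips with 3 to 60 N. Pads are 20 mm wide; open, the fingers measure 115 mm over their backs; the gripper's body (75 mm by 178 mm) begins 61 mm behind the grasp point.
Start: joints at [64.418, 5.22, 70.514, -0, 104.267, -3.249], TCP at [0.228, 0.555, 0.405] pointing down, gripper open.
Joint ranges: [-164.24, 164.24], [-49.07, 125.15], [9.68, 141.18], [-86.29, 266.29], [3.28, 154.24], [-151.56, 151.56]. Speed limits (degrees/s): [147.25, 147.25, 172.46, 180, 180, 180].

INTERFACE

Orientations are given as [roll, pitch, yaw] about the fixed x, y, z axes, in that order (R = Rz(yaw) Ry(pitch) Rx(roll)).
In Python, from station import r gives the robot as it stands. The module is installed in compiled form; this text tells all that it offers. Calls block until the motion is done:
- r.reach(position, orientation): joint-space move of the TCP to a pose.
- r.servo_line(position, rotation=None, speed=0.15): straight line of the TCP; rotation=None keeps the orientation; speed is the mean speed in m/s.
- r.move_joints(angles): joint-space move.
- r.let_go() and r.grab(squeeze=None): open the fingers fully, or close them until they stop; squeeze is the grip in N (None keeps the last).
- r.wait(seconds).
- r.inverse_kinematics(position, orientation): joint angles nearest the present ones, or None.
- r.sense(): the state.
- r.snapshot(name): name is "side" or "top"; returns a dict with "frame" (400x640x3 uint8, red, green, blue), "fx", "fy", "cx", "cy" (pixels), "dist_coeffs" ([k1, k2, p1, p2, k3] as OpenCV has them; the pictures are not rectified), "R" (3x3) and "t" (3): a world point X has camera coordinates R X + t. Camera axes: x right, y down, z forward; pixel columns grow to the right and rows downward; lengths in m; the calibration is good to about 2 mm. A picture is of the moment at which its call begins. There is no depth.
A pose or a line that the arm cannot do raises r.IKError and nothing moves.
- r.hand_in(): hands the job in, once; it reports no verdict.
The state is a dict: "clock": time; "joints": joint angles; "joint_vel": joint speeds; "joint_torque": joint torques, N m; "tcp_pos": TCP position; "orientation": TCP orientation; "contact_force": force on the tool from outside, world axes, zero at the start; "torque": the same for the moment, N m; "opening": finger opening in m.
Only numpy, scipy, OpenCV 4.12 (cv2) and the standard library are available. Lean on these libraries where they do the work, as an engineer would, in place of code of your own. Each camera call takes 0.05 s, during which the arm holds its last target.

## Working session

There is one attempt and no reset: what is moved stays moved. The work goes in short steps, each a Python script; the robot and the scene stay as the last script left them, time stands still between calls to the robot, and variables do not carry over. Pictures are saved under pics/ and viewed, and the job is handed in when it is done.

```bash
mkdir -p pics; python3 - <<'E'
from station import r
import cv2,numpy as np
for n in("side","top"):
    s=r.snapshot(n); cv2.imwrite(f"pics/{n}0.png",s["frame"][:,:,::-1])
    np.savez(f"{n}0.npz",**s)
    R=np.array(s["R"]);t=np.array(s["t"]);print(n,s["fx"],s["fy"],s["cx"],s["cy"],s["dist_coeffs"],"cam",-R.T@t,"fwd",R[2])
print(r.sense())
E
```

```text
side 405.4903182351706 405.4903182351706 313.41682586972445 196.2892948794225 [0.00288346 0.         0.         0.         0.        ] cam [-0.00777416 -0.56417795  0.95812679] fwd [ 0.4491462   0.49098273 -0.74646075]
top 448.75852969736206 448.75852969736206 325.64918354482745 198.03099418852062 [-0.04808746  0.          0.          0.          0.        ] cam [0.2208867  0.00209282 1.50722418] fwd [ 0.20213003 -0.00449402 -0.97934838]
{'clock': 0.1, 'joints': array([ 6.44162266e+01,  5.25869668e+00,  7.05735107e+01,  1.49732426e-03,
        1.04266828e+02, -3.25235224e+00]), 'joint_vel': array([-0.00022213, -0.11698046, -0.16081819,  0.05962169,  0.04063936,
        0.01079153]), 'joint_torque': array([ 1.21695772e-03, -4.47857594e+01, -4.07569635e+01,  6.99912105e-02,
        2.84548762e-02, -1.03904638e-04]), 'tcp_pos': array([0.22803503, 0.55503638, 0.40363518]), 'orientation': array([-1.79901206e+02, -7.06811647e-03,  1.57668940e+02]), 'contact_force': array([ 0.68850066, -0.68189224,  0.33295679]), 'torque': array([ 0.0238771 , -0.01810164,  0.01058709]), 'opening': 0.08785683165104144}
```

View pics/side0.png

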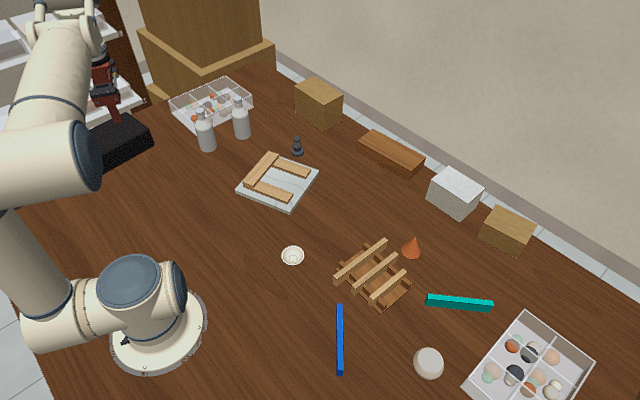

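View pics/top0.png

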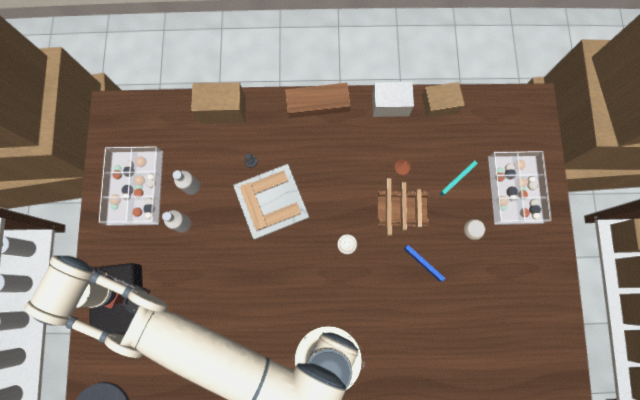

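```bash
python3 - <<'E'
import cv2,numpy as np
t=cv2.imread("pics/top0.png");s=cv2.imread("pics/side0.png")
a=cv2.resize(t[160:250,225:325],(500,450),interpolation=cv2.INTER_CUBIC)
b=cv2.resize(t[160:250,370:440],(300,386),interpolation=cv2.INTER_CUBIC)
im=np.zeros((450,800,3),np.uint8);im[:,:500]=a;im[:386,500:]=b
cv2.imwrite("pics/crop_top.png",im)
a=cv2.resize(s[140:220,225:330],None,fx=3.8,fy=3.8,interpolation=cv2.INTER_CUBIC)
b=cv2.resize(s[225:315,325:420],None,fx=4,fy=4,interpolation=cv2.INTER_CUBIC)
im=np.zeros((400,800,3),np.uint8);im[:a.shape[0],:a.shape[1]]=a;im[:b.shape[0],400:400+b.shape[1]]=b
cv2.imwrite("pics/crop_side.png",im)
E
```

```text
(no output)
```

View pics/crop_top.png

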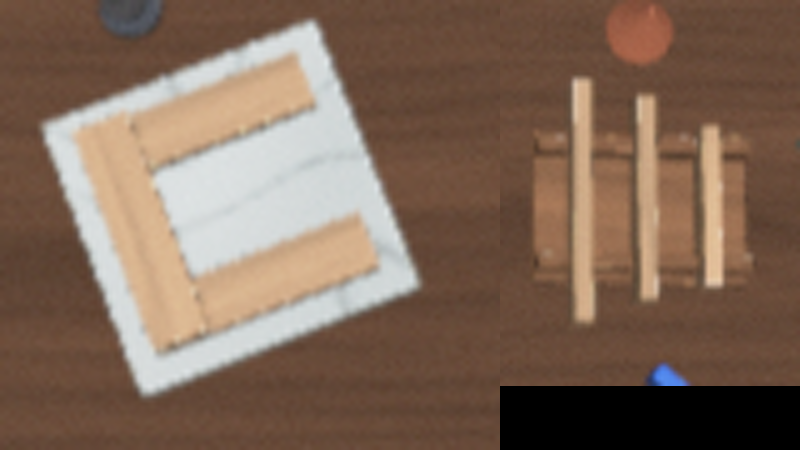

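View pics/crop_side.png

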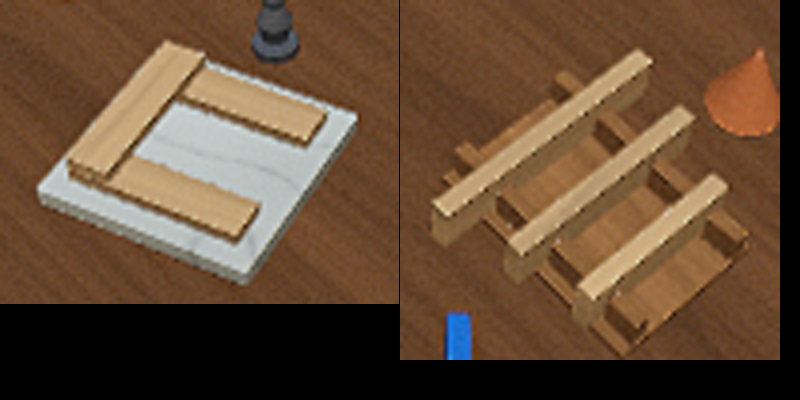

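```bash
cat > h.py <<'E'
import cv2,numpy as np
def cal(s):
    K=np.array([[s["fx"],0,s["cx"]],[0,s["fy"],s["cy"]],[0,0,1]],float)
    return K,np.array(s["dist_coeffs"],float),np.array(s["R"],float),np.array(s["t"],float)
def toplane(s,px,z):
    K,d,R,t=cal(s)
    u=cv2.undistortPoints(np.array(px,float).reshape(-1,1,2),K,d).reshape(-1,2)
    ray=np.c_[u,np.ones(len(u))]@R; c=-R.T@t
    return (c+ray*((z-c[2])/ray[:,2])[:,None])[:,:2]
def proj(s,X):
    K,d,R,t=cal(s)
    return cv2.projectPoints(np.array(X,float).reshape(-1,3),cv2.Rodrigues(R)[0],t,K,d)[0].reshape(-1,2)
def rect(pts):  # centre, (long,short), yaw of long axis deg in (-90,90]
    (c,(w,h),a)=cv2.minAreaRect((pts*1000).astype(np.float32))
    if w<h: w,h,a=h,w,a+90
    a=(a+90)%180-90
    return np.array(c)/1000,(w,h),a
def contour(mask,box):
    m=np.zeros_like(mask);x0,y0,x1,y1=box;m[y0:y1,x0:x1]=mask[y0:y1,x0:x1]
    cs,_=cv2.findContours(m,cv2.RETR_EXTERNAL,cv2.CHAIN_APPROX_NONE)
    return [c.reshape(-1,2) for c in sorted(cs,key=cv2.contourArea,reverse=True)]
def wood(f):
    h=cv2.cvtColor(f,cv2.COLOR_RGB2HSV); return ((h[...,2]>150)&(h[...,1]>60)&(h[...,0]<25)).astype(np.uint8)*255
def white(f):
    h=cv2.cvtColor(f,cv2.COLOR_RGB2HSV); return ((h[...,2]>150)&(h[...,1]<60)).astype(np.uint8)*255
E
python3 - <<'E'
from h import *
for n,pb,rb in(("top",(225,155,320,245),(370,170,440,245)),("side",(228,145,325,218),(325,228,415,315))):
    s=dict(np.load(f"{n}0.npz")); f=s["frame"]
    m=white(f)|wood(f); c=contour(m,pb)[0]; print(n,"plinth",rect(toplane(s,cv2.convexHull(c).reshape(-1,2),.02)))
    for c in contour(wood(f),pb)[:4]: print("  laid",len(c),rect(toplane(s,c,.034)))
    for c in contour(wood(f),rb)[:5]: print("  slat",len(c),c.mean(0),rect(toplane(s,c,.05)))
    cv2.imwrite(f"pics/mask_{n}.png",wood(f))
E
```

```text
top plinth (array([0.52263861, 0.18243544]), (201.30775451660156, 200.15443420410156), 21.034809112548828)
  laid 235 (array([0.52329803, 0.18331979]), (161.15325927734375, 156.78311157226562), 21.036508560180664)
  slat 132 [390.46212121 206.93939394] (array([ 0.49172162, -0.22692056]), (188.75146484375, 39.7883186340332), -2.5748291015625)
  slat 121 [405.84297521 205.61983471] (array([ 0.49209161, -0.27671875]), (158.66453552246094, 39.77499771118164), -2.952667236328125)
  slat 97 [420.89690722 207.87628866] (array([ 0.48476144, -0.32181906]), (124.54732513427734, 30.980775833129883), -0.3418121337890625)
  slat 41 [381.2195122  210.29268293] (array([ 0.47655298, -0.18651071]), (57.050758361816406, 19.892065048217773), -2.34661865234375)
  slat 25 [402.24 171.16] (array([ 0.60828857, -0.26308401]), (40.50226593017578, 10.432942390441895), 89.07393646240234)
side plinth (array([0.52198767, 0.18540329]), (207.25872802734375, 199.60546875), 21.11658477783203)
  laid 83 (array([0.50508185, 0.25366435]), (163.7237091064453, 41.95538330078125), 21.087570190429688)
  laid 84 (array([0.4
[... 249 characters left out ...]
, 1.681854248046875), -74.49762725830078)
  slat 122 [371.57377049 269.39344262] (array([ 0.4903494, -0.2503271]), (158.97206115722656, 35.51097869873047), -2.7352142333984375)
  slat 126 [358.0952381  258.07936508] (array([ 0.48962772, -0.20445865]), (189.27850341796875, 27.59575080871582), -2.2298660278320312)
  slat 124 [384.82258065 282.11290323] (array([ 0.48049936, -0.29958746]), (128.26885986328125, 36.25905990600586), -2.3379898071289062)
  slat 50 [410.   249.16] (array([ 0.60438025, -0.27330109]), (68.05042266845703, 34.480926513671875), 38.4978141784668)
  slat 32 [389.71875 298.1875 ] (array([ 0.45336139, -0.34023645]), (27.574077606201172, 23.82765007019043), 1.5208560228347778)
```

```bash
python3 - <<'E'
from h import *
s=dict(np.load("top0.npz")); f=s["frame"]
g=f.sum(2)/3
for r in (192,207,222):
    print(r,[int(v) for v in g[r,384:428]])
q=dict(np.load("side0.npz"))
c0=np.array([.5225,.183]);a=np.radians(21.05)
B=np.array([[np.cos(a),-np.sin(a)],[np.sin(a),np.cos(a)]])
def box(x0,x1,y0,y1,z): return np.array([[*(c0+B@np.array(p)),z] for p in((x0,y0),(x1,y0),(x1,y1),(x0,y1))])
out=[]
for sc,b in((s,(225,155,325,245)),(q,(225,140,330,220))):
    k=4; x0,y0,x1,y1=b
    im=cv2.resize(sc["frame"][y0:y1,x0:x1,::-1],None,fx=k,fy=k,interpolation=cv2.INTER_CUBIC)
    for bx in (box(-.1,.1,-.1,.1,.02),box(-.08,-.04,-.08,.08,.034),box(.04,.08,-.08,.08,.034),box(-.08,.08,.04,.08,.048)):
        p=(proj(sc,bx)-[x0,y0]+.5)*k
        cv2.polylines(im,[np.round(p*8).astype(int)],True,(0,0,255),1,cv2.LINE_AA,3)
    out.append(im)
h=max(o.shape[0] for o in out)
out=[cv2.copyMakeBorder(o,0,h-o.shape[0],0,0,cv2.BORDER_CONSTANT) for o in out]
im=np.hstack(out); im=cv2.resize(im,None,fx=min(1,800/im.shape[1]),fy=min(1,800/im.shape[1])); cv2.imwrite("pics/ov.png",im)
E
```

```text
192 [127, 106, 86, 140, 168, 170, 169, 128, 107, 103, 106, 116, 115, 106, 103, 102, 97, 88, 138, 165, 170, 166, 106, 94, 105, 102, 103, 106, 123, 121, 104, 113, 93, 143, 173, 173, 171, 125, 108, 107, 120, 117, 102, 96]
207 [123, 112, 91, 139, 166, 170, 169, 148, 124, 124, 120, 119, 121, 121, 118, 118, 94, 82, 133, 163, 163, 163, 145, 121, 114, 113, 114, 113, 114, 111, 109, 88, 84, 124, 179, 185, 186, 164, 117, 110, 110, 106, 102, 77]
222 [86, 84, 89, 145, 168, 171, 171, 135, 108, 108, 106, 104, 92, 88, 90, 85, 93, 79, 97, 168, 172, 163, 136, 95, 90, 91, 93, 89, 89, 89, 91, 88, 79, 99, 181, 188, 189, 181, 112, 99, 97, 102, 98, 96]
```

View pics/ov.png

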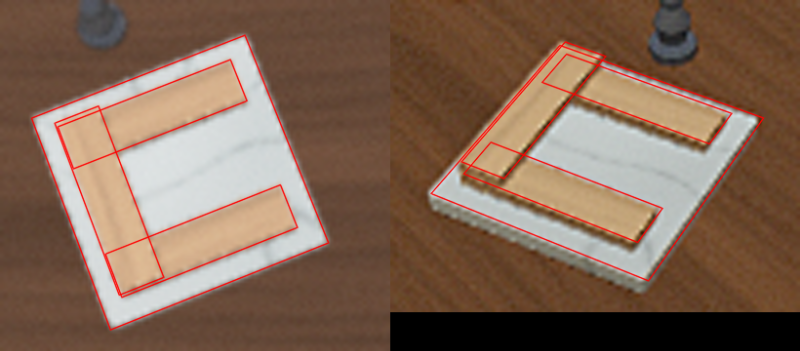

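```bash
python3 - <<'E'
from h import *
s=dict(np.load("top0.npz")); g=s["frame"].sum(2)/3
res={}
for n,c in(("long",389),("short",404),("off",419)):
    P=[]
    for r in list(range(193,199))+list(range(201,216))+list(range(219,224)):
        w=np.clip(g[r,c-3:c+5]-120,0,50); P.append([(w*np.arange(c-3,c+5)).sum()/w.sum(),r])
    W=toplane(s,P,.05); k=np.polyfit(W[:,0],W[:,1],1); print(n,"y at x=.49:",np.polyval(k,.49),"yaw",np.degrees(np.arctan(k[0])))
    col=g[165:245,c-1:c+2].max(1); rows=165+np.where(col>145)[0]; print(rows.min(),rows.max(),toplane(s,[[c,rows.min()-.5],[c,rows.max()+.5]],.05)[:,0])
# tea-light stone, bowl, flasks for obstacles
print("bowl",toplane(s,[[347,244]],.02),"cone",toplane(s,[[402,167]],.03),"fig",toplane(s,[[250,160]],.03),"blue end",toplane(s,[[408,247]],.02))
E
```

```text
long y at x=.49: -0.2134580282792593 yaw -2.3207962069952717
179 234 [0.58477219 0.3964857 ]
short y at x=.49: -0.26379281040761965 yaw -1.973431529106223
183 228 [0.57015866 0.41530639]
off y at x=.49: -0.3141067301572334 yaw -1.7740975531718406
190 226 [0.54532158 0.42099218]
bowl [[ 0.37098881 -0.07279902]] cone [[ 0.62948969 -0.26736378]] fig [[0.66329541 0.25215816]] blue end [[ 0.35727808 -0.27496054]]
```

Candidates, as (top, side) pixels:
- Left rack slat at (389,207) and (358,258). It measures 189 mm, so it is the long slat.
- Middle rack slat at (404,206) and (371,269). It measures 159 mm, so it is the short slat.
- Right rack slat at (419,208) and (385,282). It measures 125 mm, so it is the offcut.
- Blue bar at (425,263) and teal bar at (460,177). Both are decoys.
- laid_1 to laid_3 on the plinth.

The crop confirms this choice. The fully open fingers would land on the neighbouring slats, so the long slat has to come out first and be parked on the counter. I'll approach it off-centre, so that one finger goes into the 36 mm gap.

```bash
cat >> h.py <<'E'
G=.163
def st(r,tag=""):
    s=r.sense(); print(tag,"t=%.2f"%s["clock"],"tcp",np.round(s["tcp_pos"],4),"open %.4f"%s["opening"],"F",np.round(s["contact_force"],1),flush=True); return s
def axes(yaw):  # slat direction, left normal
    a=np.radians(yaw); return np.array([np.cos(a),np.sin(a)]),np.array([-np.sin(a),np.cos(a)])
E
python3 - <<'E'
from station import r
from h import *
yaw=-2.2; o=[180,0,yaw]; u,n=axes(yaw)
c=np.array([.4906,-.2135]); p=c+.020*n
r.reach([*p,.30],o); st(r)
r.servo_line([*p,.036+G+.004],speed=.2); st(r,"down")
r.grab(3); st(r,"grab3")
E
```

```text
t=2.92 tcp [ 0.4917 -0.1929  0.3002] open 0.0879 F [-0.4 -0.2  1. ]
down t=3.55 tcp [ 0.4918 -0.1934  0.2039] open 0.0875 F [0.2 0.  0.3]
grab3 t=4.40 tcp [ 0.4913 -0.1946  0.2032] open 0.0436 F [-0.  -5.4 -1.3]
```

```bash
python3 - <<'E'
from station import r
from h import *
yaw=-2.2; u,n=axes(yaw)
c=np.array([.4906,-.2135])
r.servo_line([*c,.036+G+.002],speed=.05); st(r,"centre")
r.grab(25); st(r,"grab25")
s=r.snapshot("side"); cv2.imwrite("pics/s1.png",cv2.resize(s["frame"][200:330,300:450,::-1],None,fx=4,fy=4))
E
```

```text
centre t=4.95 tcp [ 0.4906 -0.2133  0.2009] open 0.0142 F [-0.8  2.5  1.1]
grab25 t=5.17 tcp [ 0.4906 -0.2132  0.2009] open 0.0142 F [-0.5  2.6  1.7]
```

View pics/s1.png

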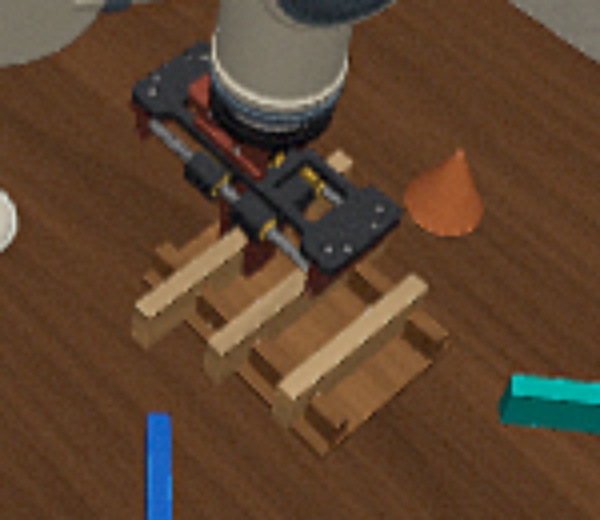

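The fingers closed to 14.2 mm on the left, long slat, at crop (215,250), and the other two slats stand undisturbed. Next I'll lift it, stand it on the counter beyond the gap and topple it gently onto its face.

```bash
python3 - <<'E'
from station import r
from h import *
p=r.sense()["tcp_pos"][:2]
r.servo_line([*p,.29],speed=.2); st(r,"lift")
r.reach([.633,-.03,.24],[180,0,90]); st(r)
r.servo_line([.633,-.03,.1915],speed=.1); st(r,"set")
r.let_go(); st(r,"open")
r.servo_line([.633,-.03,.21],speed=.1)
r.servo_line([.693,-.03,.21],speed=.12); st(r,"pushed")
r.servo_line([.68,-.03,.30],speed=.25); st(r,"up")
s=r.snapshot("side"); cv2.imwrite("pics/s2.png",cv2.resize(s["frame"][130:330,230:430,::-1],None,fx=3,fy=3))
E
```

```text
lift t=5.81 tcp [ 0.4904 -0.2133  0.289 ] open 0.0141 F [-0.6  0.  -2.4]
 t=6.94 tcp [ 0.6327 -0.0305  0.2389] open 0.0138 F [-0.5  0.3 -0.7]
set t=7.58 tcp [ 0.6328 -0.0303  0.191 ] open 0.0141 F [-0.1 -0.2 -0.5]
open t=8.78 tcp [ 0.633  -0.03    0.1915] open 0.0877 F [-0.5  0.2 -0.5]
pushed t=9.76 tcp [ 0.6927 -0.03    0.2093] open 0.0881 F [-0.5  0.  -0.8]
up t=10.28 tcp [ 0.6796 -0.03    0.3013] open 0.0876 F [-1.3 -0.6  0.4]
```

View pics/s2.png

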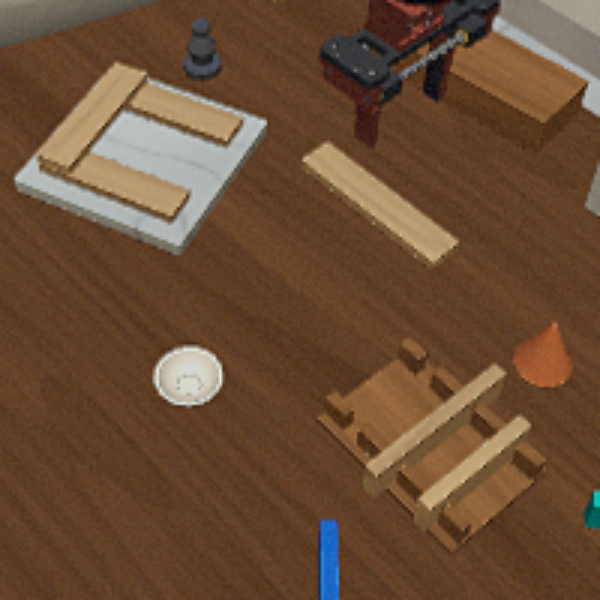

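The long slat lies flat at crop (380,205), with the tower and the other two slats untouched. Now the short slat, approached the same way off-centre.

```bash
python3 - <<'E'
from station import r
from h import *
yaw=-2.2; u,n=axes(yaw); o=[180,0,yaw]
c=np.array([.4925,-.2638]); p=c+.020*n
r.reach([*p,.29],o); r.servo_line([*p,.036+G+.004],speed=.2); st(r,"down")
r.grab(3); st(r,"grab3")
r.servo_line([*c,.036+G+.002],speed=.05); st(r,"centre")
s=r.grab(25); s=st(r,"grab25")
if .011<s["opening"]<.018:
    r.servo_line([*c,.29],speed=.2); s=st(r,"lift")
    im=r.snapshot("side"); cv2.imwrite("pics/s3.png",cv2.resize(im["frame"][130:330,230:430,::-1],None,fx=3,fy=3))
E
```

```text
down t=12.01 tcp [ 0.4939 -0.2435  0.2036] open 0.0878 F [ 0.4  0.1 -0.3]
grab3 t=12.87 tcp [ 0.4932 -0.2449  0.2032] open 0.0432 F [ 0.2 -6.  -0.6]
centre t=13.42 tcp [ 0.4925 -0.2635  0.2009] open 0.0140 F [-0.8  3.7  1.5]
grab25 t=13.63 tcp [ 0.4925 -0.2634  0.2008] open 0.0141 F [-0.2  4.5  1.8]
lift t=14.22 tcp [ 0.4923 -0.264   0.289 ] open 0.0139 F [-0.9  0.6 -1.1]
```

View pics/s3.png

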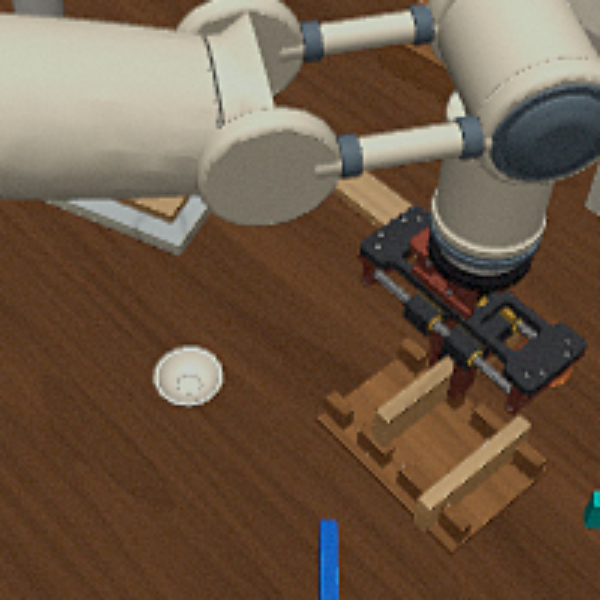

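The short slat is lifted, at crop (415,395), and the offcut is still in place at (475,460). I'll stand it in the free area and topple it.

```bash
python3 - <<'E'
from station import r
from h import *
r.reach([.51,-.05,.24],[180,0,0]); st(r)
r.servo_line([.51,-.05,.1915],speed=.1); st(r,"set")
r.let_go()
r.servo_line([.51,-.05,.21],speed=.1)
r.servo_line([.51,.010,.21],speed=.12); st(r,"pushed")
r.servo_line([.51,.04,.32],speed=.25); st(r,"up")
for n in("side","top"):
    s=r.snapshot(n); np.savez(n+"4.npz",**s); cv2.imwrite(f"pics/{n}4.png",s["frame"][:,:,::-1])
E
```

```text
t=15.16 tcp [ 0.5101 -0.0506  0.2398] open 0.0139 F [ 0.7  0.3 -0.7]
set t=15.79 tcp [ 0.51   -0.0505  0.1911] open 0.0141 F [ 0.9  0.2 -1.7]
pushed t=17.98 tcp [0.5099 0.01   0.2097] open 0.0879 F [ 0.  -0.5 -0.4]
up t=18.58 tcp [0.5099 0.0395 0.3189] open 0.0875 F [-0.  -0.9 -0.2]
```

View pics/side4.png

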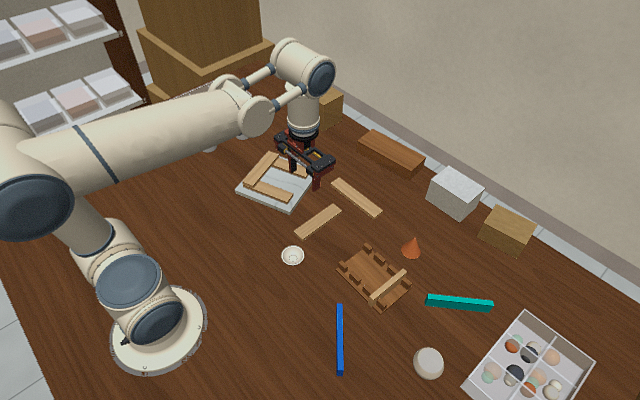

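View pics/top4.png

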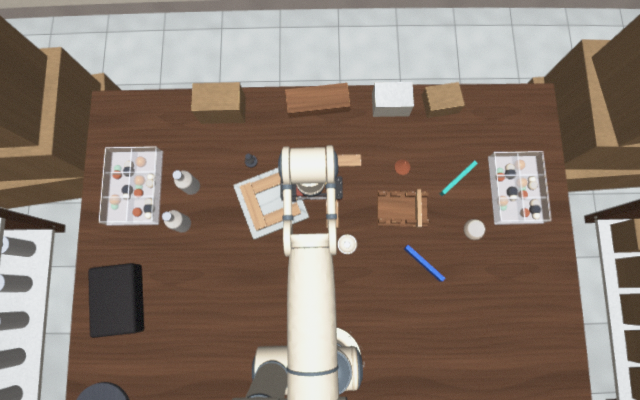

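The side view shows the short slat flat at (318,221) and the long slat flat at (357,197). The arm hides most of them from above. I'll measure both from the side.

```bash
python3 - <<'E'
from h import *
s=dict(np.load("side4.npz"));f=s["frame"]
for n,b in(("short",(290,200,345,243)),("long",(328,174,385,220))):
    c=contour(wood(f),b)[0]; print(n,rect(toplane(s,c,.014)))
    # longest-edge brightness: top-face only
    m=(wood(f)>0)&(f[...,0]>185); c=contour(m.astype(np.uint8)*255,b)[0]; print("  bright",rect(toplane(s,c,.014)))
E
```

```text
short (array([ 0.50647366, -0.02197513]), (159.25210571289062, 39.84621047973633), -0.0099639892578125)
  bright (array([ 0.49939911, -0.00614703]), (56.50012969970703, 4.233603477478027), -0.08000946044921875)
long (array([ 0.65891229, -0.03029053]), (190.11778259277344, 39.61252212524414), 89.9524154663086)
  bright (array([ 0.65778149, -0.03073291]), (187.0244140625, 36.352142333984375), 89.26998901367188)
```

```bash
python3 - <<'E'
from station import r
from h import *
p=[.5068,-.0225]
r.reach([*p,.25],[180,0,0]); r.servo_line([*p,.1855],speed=.12); st(r,"down")
r.grab(20); s=st(r,"grab")
if .036<s["opening"]<.044:
    z0=s["tcp_pos"][2]-.007
    r.servo_line([*p,.27],speed=.15); st(r,"lift")
    u,n=axes(21.05); g=np.array([.5225,.183])-.06*n
    r.reach([*g,.27],[180,0,21.05]); st(r)
    np.save("z0.npy",z0); print(z0,g)
    s=r.snapshot("side"); cv2.imwrite("pics/s5.png",cv2.resize(s["frame"][100:250,220:370,::-1],None,fx=4,fy=4))
E
```

```text
down t=19.83 tcp [ 0.5072 -0.0222  0.1866] open 0.0877 F [ 1.  -0.7 -0.1]
grab t=20.63 tcp [ 0.5068 -0.0225  0.1855] open 0.0398 F [ 0.3 -0.8  0.1]
lift t=21.35 tcp [ 0.5066 -0.0225  0.269 ] open 0.0395 F [-0.4 -0.3 -1.1]
 t=22.02 tcp [0.5438 0.127  0.2686] open 0.0398 F [-0.6  0.  -0.7]
0.17848185359061172 [0.54405095 0.12700396]
```

View pics/s5.png

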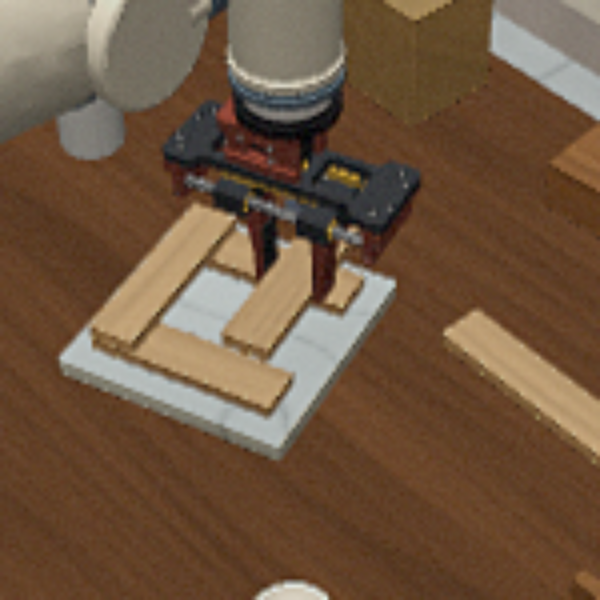

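The short slat is held flat and level, at crop (280,300). I'll lower it, release it and check.

```bash
python3 - <<'E'
from station import r
from h import *
z0=float(np.load("z0.npy")); u,n=axes(21.05); g=np.array([.5225,.183])-.06*n
r.servo_line([*g,z0+.041+.003],speed=.1)
r.servo_line([*g,z0+.041+.0003],speed=.03); r.wait(.2); st(r,"set")
r.let_go(); st(r,"open")
r.servo_line([*g,.33],speed=.2)
r.reach([.62,-.03,.33],[180,0,90]); st(r)
for m in("side","top"):
    s=r.snapshot(m); np.savez(m+"6.npz",**s); cv2.imwrite(f"pics/{m}6.png",s["frame"][:,:,::-1])
    b=(220,140,330,250); x0,y0,x1,y1=b; cv2.imwrite(f"pics/{m}6c.png",cv2.resize(s["frame"][y0:y1,x0:x1,::-1],None,fx=5,fy=5))
    for z in(.034,.048):
        for c in contour(wood(s["frame"]),b)[:5]:
            if len(c)>30: print(m,z,rect(toplane(s,c,z)))
E
```

```text
set t=23.14 tcp [0.5441 0.1271 0.22  ] open 0.0399 F [ 0.7 -0.7 -0.7]
open t=24.02 tcp [0.5441 0.127  0.2198] open 0.0881 F [-0.2  0.1  0.4]
 t=26.05 tcp [ 0.6199 -0.0297  0.3291] open 0.0878 F [0.9 0.8 0.4]
side 0.034 (array([0.5326178 , 0.17160538]), (174.37364196777344, 115.66534423828125), 20.882373809814453)
side 0.034 (array([0.50494824, 0.25338901]), (161.6922149658203, 41.5377082824707), 21.087570190429688)
side 0.048 (array([0.52443115, 0.16045868]), (171.7320098876953, 113.9130859375), 20.882366180419922)
side 0.048 (array([0.49718082, 0.24100333]), (159.24266052246094, 40.90843963623047), 21.087583541870117)
top 0.034 (array([0.52494415, 0.1823156 ]), (163.50506591796875, 159.83944702148438), 21.036508560180664)
top 0.034 (array([0.65722577, 0.00547823]), (45.488990783691406, 44.60332107543945), -6.829536437988281)
top 0.048 (array([0.52205475, 0.18060292]), (161.951171875, 158.32046508789062), 21.036514282226562)
top 0.048 (array([0.65307928, 0.00544606]), (45.056678771972656, 44.179447174072266), -6.829551696777344)
```

View pics/side6c.png

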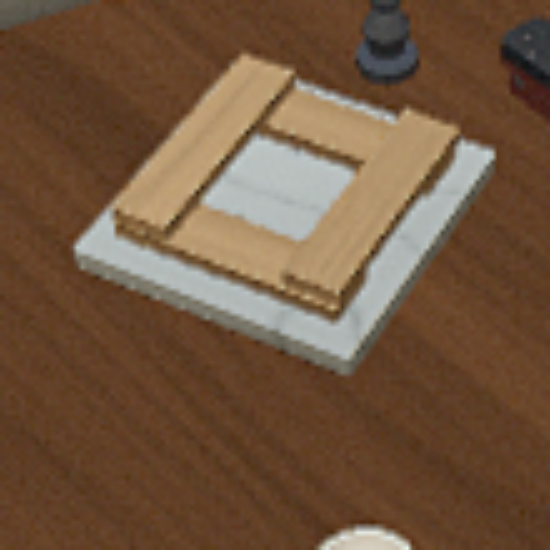

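View pics/top6c.png

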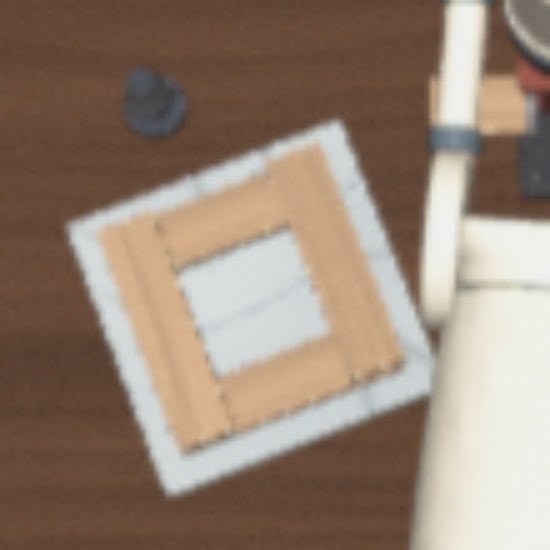

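```bash
python3 - <<'E'
from h import *
s=dict(np.load("side6.npz"));t=dict(np.load("top6.npz"))
u,n=axes(21.05)
def f(q,C,z,org):
    W=toplane(q,np.array(C)/5+np.array([220,140])-.4,z); c=W.mean(0)
    d=c-[.5225,.183]; e=(W[0]+W[1]-W[2]-W[3])/2
    print(org,c,"plinth frame mm",1000*(d@u),1000*(d@n),"len",np.linalg.norm(e)*1000,"yaw rel",np.degrees(np.arctan2(e[1],e[0]))-21.05)
f(s,[(405,108),(460,132),(340,298),(285,275)],.048,"side short")
f(s,[(247,55),(296,72),(168,233),(115,210)],.048,"side laid3")
f(t,[(268,162),(317,142),(403,363),(355,380)],.048,"top short")
f(t,[(100,235),(150,213),(232,432),(184,452)],.048,"top laid3")
E
```

```text
side short [0.54272035 0.12551591] plinth frame mm -1.7762838329800497 -60.910821139179404 len 160.81600829446933 yaw rel 0.9257377242625608
side laid3 [0.49842332 0.23755252] plinth frame mm -2.875668367262109 59.56000368472591 len 161.45512610198764 yaw rel 0.8070246922041413
top short [0.54576324 0.12487393] plinth frame mm 0.8329521369135229 -62.60290865698326 len 161.43528848198798 yaw rel -0.11581585943357808
top laid3 [0.49936205 0.23706717] plinth frame mm -2.173906828618549 58.76987363225967 len 158.63023708387735 yaw rel 0.1306497574193095
```

Both views put the short slat 120–121 mm from laid_3, in line within about 3 mm and 1°. Step 1 holds, so I'll lay the long slat.

```bash
python3 - <<'E'
from station import r
from h import *
p=[.659,-.0303]
r.reach([*p,.25],[180,0,90]); r.servo_line([*p,.1855],speed=.12); st(r,"down")
r.grab(20); s=st(r,"grab")
if .036<s["opening"]<.044:
    z0=s["tcp_pos"][2]-.007
    r.servo_line([*p,.30],speed=.15); st(r,"lift")
    u,n=axes(21.05); g=np.array([.5225,.183])-.001*u
    r.reach([*g,.30],[180,0,111.05]); st(r)
    r.servo_line([*g,z0+.055+.003],speed=.12)
    r.servo_line([*g,z0+.055+.0003],speed=.03); r.wait(.2); st(r,"set")
    r.let_go(); st(r,"open")
    r.servo_line([*g,.36],speed=.2)
    r.reach([.45,-.2,.36],[180,0,90]); st(r)
    for m in("side","top"):
        s=r.snapshot(m); np.savez(m+"7.npz",**s); cv2.imwrite(f"pics/{m}7.png",s["frame"][:,:,::-1])
        cv2.imwrite(f"pics/{m}7c.png",cv2.resize(s["frame"][140:250,220:330,::-1],None,fx=5,fy=5))
E
```

```text
down t=27.28 tcp [ 0.6593 -0.0303  0.1869] open 0.0876 F [ 0.  -0.4  1.1]
grab t=28.08 tcp [ 0.659  -0.0303  0.1855] open 0.0397 F [-0.  -0.1  0.9]
lift t=29.00 tcp [ 0.6588 -0.0303  0.2985] open 0.0397 F [ 0.8  0.3 -0.4]
 t=29.99 tcp [0.5221 0.182  0.2998] open 0.0396 F [ 0.2 -0.4 -0.7]
set t=31.12 tcp [0.5216 0.1827 0.234 ] open 0.0398 F [-0.1  0.6 -0.7]
open t=32.01 tcp [0.5215 0.1827 0.2338] open 0.0880 F [-0.   0.1  0.8]
 t=34.24 tcp [ 0.4504 -0.1994  0.3597] open 0.0881 F [ 0.4 -0.5  0.1]
```

View pics/side7c.png

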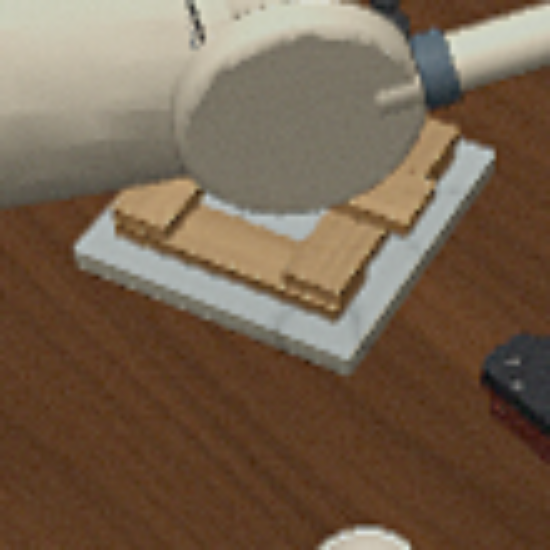

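View pics/top7c.png

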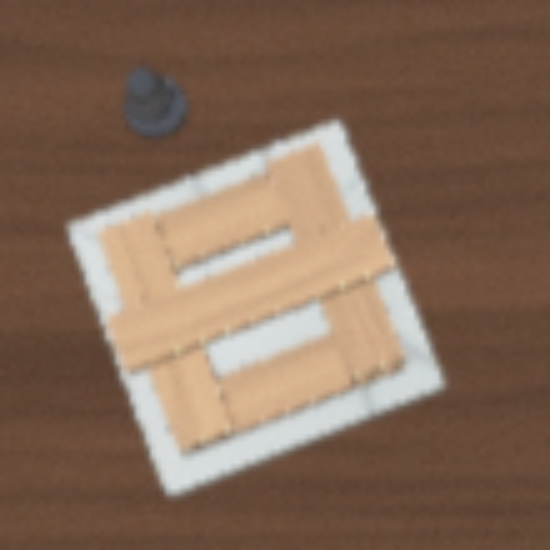

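View pics/top7.png

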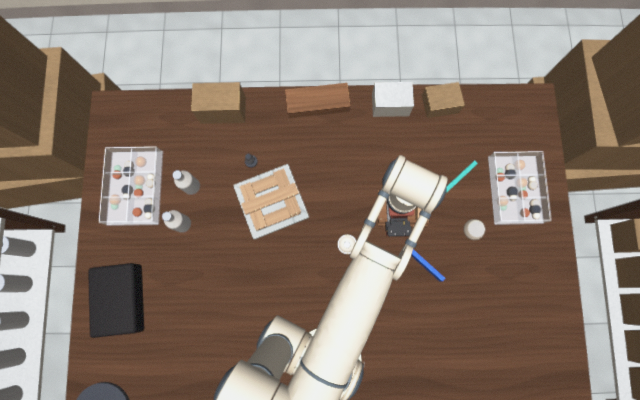

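```bash
python3 - <<'E'
from station import r
from h import *
t=dict(np.load("top7.npz"));u,n=axes(21.05)
def f(C,z,k):
    W=toplane(t,np.array(C)/5+np.array([220,140])-.4,z);d=W.mean(0)-[.5225,.183];e=(W[0]+W[1]-W[2]-W[3])/2
    print(k,"plinth mm",1000*(d@u),1000*(d@n),"len",1000*np.linalg.norm(e),"yaw",np.degrees(np.arctan2(e[1],e[0]))-21.05)
f([(107,318),(129,370),(398,267),(376,217)],.062,"long")
r.reach([.40,-.30,.42],[180,0,90]); r.wait(.3); st(r)
s=r.snapshot("side"); cv2.imwrite("pics/side8.png",s["frame"][:,:,::-1])
E
```

```text
long plinth mm -2.3549286492172 -4.5490465868036845 len 188.49396035694008 yaw 89.28309234794209
 t=35.22 tcp [ 0.4006 -0.2991  0.4192] open 0.0880 F [ 0.2 -0.8  0.2]
```

View pics/side8.png

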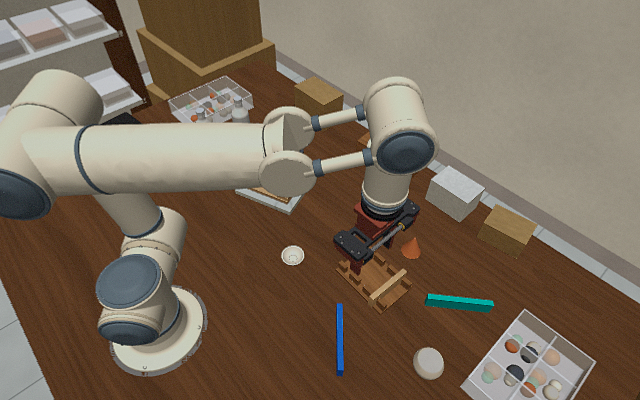

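The top view puts the long slat 2–5 mm from the crown, and the offcut is still at (388,288). I'll return the arm to its starting pose for a clear final look from both cameras.

```bash
python3 - <<'E'
from station import r
from h import *
r.move_joints([64.418,5.22,70.514,0,104.267,-3.249]); st(r)
ims=[]
for m in("side","top"):
    s=r.snapshot(m); ims.append(cv2.resize(s["frame"][140:240,230:330,::-1],(400,400)))
    a=dict(np.load(m+"0.npz"))["frame"].astype(int); d=np.abs(a-s["frame"]).sum(2)>90
    cs=contour(d.astype(np.uint8)*255,(0,0,640,400)); print(m,[cv2.boundingRect(c) for c in cs if cv2.contourArea(c)>8])
cv2.imwrite("pics/end.png",np.hstack(ims))
E
```

```text
t=38.33 tcp [0.2288 0.5546 0.4047] open 0.0879 F [ 0.2 -0.3  1.3]
side [(249, 157, 63, 44), (333, 237, 55, 43), (352, 251, 47, 42)]
top [(257, 182, 42, 27), (387, 178, 5, 58), (402, 182, 5, 48), (242, 203, 8, 12)]
```

View pics/end.png

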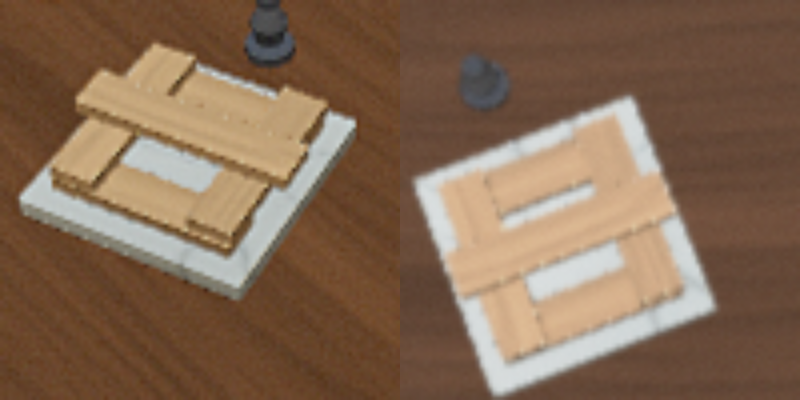

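Both slats lie flat and square in both views. Comparing the pictures with those from the start shows changes only at the tower and the two emptied rack slots. I'm handing in.

```bash
python3 -c "
from station import r
r.hand_in(); print(r.sense()['clock'])"
```

```text
the job is handed in; nothing more can be done
the job is handed in; nothing more can be done
```

Both slats are laid flat in the tower, and I handed the job in at about 38 s on the clock (limit 72 s); no verdict is reported.

**How it went:** The fully open fingers would have landed on the neighbouring slats. So I took the long slat out first, approaching off-centre, and parked it flat on the counter. I took the short slat out the same way. Each was stood on edge and toppled onto its face, gripped again across its width, then laid: the short one in the gap, the long one across the top.

**Last checks:**

| Slat | View | x from its place | y from its place | Angle error |
|---|---|---|---|---|
| Short | side | −1.8 mm | −0.9 mm | 0.9° |
| Short | top | +0.8 mm | −2.6 mm | 0.1° |
| Long | top | −2.4 mm | −4.5 mm | 0.7° |

- **Camera agreement:** the two views of the short slat differ by 2–3 mm, about what the calibration allows.
- **Long slat:** I measured it only in the top view; the side view just confirmed by eye that it lies flat and square.
- **Everything else:** comparing the first and last pictures showed changes only at the tower and the two emptied slots. The offcut and bystanders showed no visible movement.

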